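Snap the probe-holder post into its bench stand

ROBOT

A 7-joint arm with a two-finger parallel gripper is mounted at the origin on the work surface. World frame = base frame: x ahead of the robot, y to its left, z up, the work surface at z = 0. Lengths are in m, angles in rad, forces in N, time in s.
With the tool pointing down it reaches from about 0.425 to 0.825 m from the base axis. Payload 3.6 kg.
Tool frame: the origin (TCP) lies midway between the tips of the shut fingers; the grasp point (between the pads) lies 19 mm behind it; x points along the fingers, y is the direction in which the jaws open and shut, and the axes are right-handed (so a half turn about x gives the same grasp; the last joint's range is limited). The gripper opens to 93 mm and grips with 3 to 60 N. Pads are 15 mm wide; open, the fingers measure 128 mm over their backs; the gripper's body (75 mm by 188 mm) begins 65 mm behind the grasp point.
Start: joints at [1.29, 0.615, -0.013, 1.423, 0.008, 1.103, -0.04], TCP at [0.164, -0.629, 0.219] pointing down, gripper open.
Joint ranges: [-3.12, 3.12], [-0.3, 2.06], [-1.34, 1.32], [0.26, 2.42], [-1.36, 4.5], [0.01, 1.98], [-2.84, 2.84]. Speed limits (rad/s): [2.79, 2.79, 3.14, 3.14, 3.14, 3.14, 3.14].

INTERFACE

Orientations are given as [roll, pitch, yaw] about the fixed x, y, z axes, in that order (R = Rz(yaw) Ry(pitch) Rx(roll)).
In Python, from rig import telemetry, vision, ticket gives the robot as it stands.
- The arm moves only by the tool servo_tool, never from a script. Its argument "plan" is a list of rows, each a list of 7 numbers: the shift along the tool's x, y, z in m, then the turn, a rotation vector about the tool's x, y, z in rad, then the finger opening in m, from 0 to 0.093. A call has 1 to 10 rows; each row is the pose to reach, as a shift and turn from the pose commanded when the call began, along the tool's axes at that moment; what a row does not reach only later rows make up. A row lasts 1/12 s, in which the tool goes at most 41.7 mm and 7.16 degrees, less where a joint would pass 70% of its speed; a pose out of reach is approached as far as the arm can. A call with a gripper value outside its range is refused whole. The fingers move at their own pace and stop on an object; "grip_force" is the grip in N (left out, the last holds). Time passes only in rows, so rows that repeat a pose let the fingers close. It gives the time, the measured TCP pose, the force and the opening at its end, in the units of the state.
- telemetry.get_obs(): the state, without advancing time (a new reading comes with each control period).
- vision.capture(name): name is "scene" or "top"; returns a dict with "color" (420x560x3 uint8, red, green, blue), "vfov" (degrees; the focal length in pixels is half the picture's height over the tangent of half this angle, whatever the lens; pixels are square), "cx", "cy" (the principal point, pixels), "k1" (the pictures are not rectified: a ray, as slopes to the right and down, at radius r is drawn at 1 + k1 r^2 times it, then the intrinsics apply), "R" (3x3) and "t" (3): a world point X has camera coordinates R X + t. Camera axes: x right, y down, z forward; pixel columns grow to the right and rows downward; lengths in m; the calibration is good to about 2 mm. A picture is of the moment at which its call begins. There is no depth.
- ticket.close_job(): hands the job in, once; it reports no verdict.
The state is a dict: "time_s": time; "joint_pos": joint angles; "qd": joint speeds; "joint_efforts": joint torques, N m; "eef_pos": TCP position; "eef_rot": TCP orientation; "force": force on the tool from outside, world axes, zero at the start; "ft_torque": the same for the moment, N m; "grip_width": opening from 0.0 (shut) to 1.0 (fully open).
Only numpy, scipy, OpenCV 4.12 (cv2) and the standard library are available. Lean on these libraries where they do the work, as an engineer would, in place of code of your own. Each camera call takes 0.05 s, during which the arm holds its last target. There are 200 camera calls.

TASK

Put the square probe-holder post back into the socket of the bench stand, whose tube may be set higher or lower: lift it out of its parking block with both spring buttons squeezed flush, slide it into the socket so that the tube goes over the buttons, and press it fully home until both buttons pop out through the socket's side windows, then let go. Use only a light hand force on the stand (never more than about 35 N), and leave the other things on the bench where they are.

Things in the scene. Friction and masses are not known exactly. Their poses are not given: they have to be found in the camera images.
- post: The loose post: upright square aluminium tube, 26 x 26 mm, 95 mm tall, 0.1 to 0.2 kg; origin at the centre of its underside, z up. The lowest 6 mm taper to 20 mm. A steel spring button sits on the +y and on the -y face: 39 mm over both buttons, 26 mm with both flush. The same after half a turn. It goes into the socket with its y along the stand's y, either way round.
- post_center (a point): Centre of the post, 47.5 mm above its foot, axes as the post. Free tube face lies beside and above each button, so fingers closed on the post along y press the buttons in until they are flush. With the fingertips ending 36 to 42 mm above the foot, the lower part of the flush buttons stays free below them to enter the tube first.
- post_foot (a point): Centre of the post's underside, axes as the post. It starts standing 12 mm deep in the square recess of the parking block.
- post_top (a point): Centre of the post's flat top: a grey bar with dark probe notches, 84 mm long (along the post's x), 22 mm wide, 10 mm thick. Its middle may be pressed on. With the post on the socket's floor this is 39 mm above the rim.
- button_a (a joint): Button on the post's +y face, 14 mm wide, from 26 to 48 mm above the foot, square-edged, moving straight in and out as a whole: 0 = fully out (6.5 mm proud of the face), 0.0065 = flush, 0.0075 = stop. Spring: 2 N when out, 4.5 N when flush. A tube's rim does not push it in by itself.
- button_b (a joint): The same for the button on the post's -y face. Once the tube's rim covers the lower part of the flush buttons, it keeps them in when let go; sliding the post on then takes 3 to 12 N, and the floor, where the buttons meet the windows, is felt as a sharp rise.
- park: Black parking block, fixed, 70 x 70 x 16 mm, with a square recess 28 mm wide and 12 mm deep in which the post starts, aligned with it; origin at its underside.
- stand: The bench stand, fixed: grey plate 110 x 110 x 10 mm carrying an upright square steel tube, the socket, on its centre: 36 mm wide outside, 28 mm inside, 56 mm deep from rim to floor, rim with a 2 mm lead-in. Origin at the centre of the plate's underside, z up. The tube is clamped in a collar and does not move, but its height was set by hand (see socket_low).
- socket_low (a point): Where the centre of the tube's floor is at its lowest setting, 14 mm above the bench. The real setting is 0 to 20 mm higher and is NOT measured: the floor is 14 to 34 mm and the rim 70 to 90 mm above the bench. Find it by feel or by camera. The walls facing the stand's +y and -y each have a window for a button, 17.5 mm wide, 24.5 to 49.5 mm above the floor.
- driver_grip (a point): Bystander: handle of a black screwdriver 170 mm long lying between the stand and the block.
- module: Bystander: white stepped rail module, 58 by 36 mm and 54 mm high; origin at its underside.
- meter: Bystander: black panel meter, 75 by 96 by 48 mm; origin at its underside.
- shell: Bystander: grey connector shell, 54 mm wide, 16 mm high; origin at its underside.
- jar: Bystander: white jar, 48 mm across, 60 mm high; origin at its underside.

How it is judged:
On the way:
1. the post's foot is at least 8 mm inside the socket with both buttons squeezed flush (5.5 mm or more in) (z of post_foot in the frame of stand below 0.062 m and horizontal distance between post_foot and stand below 0.004 m and value of joint each of button_a, button_b above 0.0055 m), for 0.1 s.
At the end, for the whole second after the job is handed in: The post stands upright (within 3 degrees) on the floor of the stand's socket (foot less than 36.5 mm above the bench), centred within 3 mm, both buttons popped out through the windows (less than 2 mm short of fully out), released and at rest (z of post_foot in the frame of stand below 0.0365 m and horizontal distance between post_foot and stand below 0.003 m and angle between post_center's own z axis and vertical below 0.05 rad and value of joint each of button_a, button_b below 0.002 m and linear speed of post below 0.01 m/s); the robot touches nothing.
It fails at once if the stand is pressed with more than 35 N, by the post, its buttons or the arm (contact force between anything else and stand above 35 N).
It fails at once if another thing on the bench is moved by more than 20 mm (distance of any of driver_grip, module, meter, shell, jar from where it was at the start of the episode above 0.02 m).
It also fails if it takes over 64 s, if anything falls off the work surface, if the arm or the gripper's body presses on something with over 40 N, if the wrist force passes 120 N, or if a joint passes its speed limit or range.

## Working session

There is one attempt and no reset: what is moved stays moved. The work goes in short steps, Python scripts to look and compute and a tool call to move; the robot and the scene stay as the last step left them, time stands still between calls to the robot, and variables do not carry over. Pictures are saved under pics/ and viewed, about 8 in all and at most 12, crops included, and the job is handed in when it is done.

Besides the shell and the picture viewer there is one more tool, called after "Call:" as name(argument=value, ...), one argument or row to a line, values as JSON. servo_tool: Moves the arm, as the interface text tells. Its arguments: {"type":"object","properties":{"plan":{"type":"array"},"grip_force":{"type":"number"}},"required":["plan"]}

```bash
mkdir -p pics
cat > h.py <<'E'
import numpy as np, cv2, json
from rig import telemetry, vision, ticket
def cap(n):
    c=vision.capture(n); np.savez('pics/last_%s.npz'%n,**c); return c
def load(n): return dict(np.load('pics/last_%s.npz'%n))
def K(c):
    h=c['color'].shape[0]; f=h/2/np.tan(np.radians(float(c['vfov']))/2)
    return f
def ray(c,u,v):
    f=K(c); d=np.array([(u-c['cx'])/f,(v-c['cy'])/f]); s=d.copy()
    for _ in range(20): s=d/(1+c['k1']*(s@s))
    R=np.array(c['R']); return -R.T@c['t'], R.T@np.array([s[0],s[1],1])
def onz(c,u,v,z):
    o,d=ray(c,u,v); return o+d*(z-o[2])/d[2]
def proj(c,X):
    p=np.array(c['R'])@np.array(X)+c['t']; s=p[:2]/p[2]; s=s*(1+c['k1']*(s@s)); return s*K(c)+[c['cx'],c['cy']]
def save(c,n,box=None,s=1):
    im=c['color'][:,:,::-1]
    if box: im=im[box[1]:box[3],box[0]:box[2]]
    cv2.imwrite('pics/'+n,cv2.resize(im,None,fx=s,fy=s,interpolation=cv2.INTER_CUBIC))
E
python3 - <<'E'
from h import *
print(telemetry.get_obs())
for n in('scene','top'):
    c=cap(n); save(c,n+'0.png',s=1.4); print(n,{k:np.round(v,4).tolist() for k,v in c.items() if k!='color'}, -np.array(c['R']).T@c['t'])
E
```

```text
{'time_s': 0.0, 'joint_pos': array([ 1.28944432,  0.61591976, -0.01260934,  1.42484514,  0.00810099,
        1.10340071, -0.04038325]), 'qd': array([-0.00105845, -0.0007199 ,  0.00030673, -0.00236695, -0.00015634,
       -0.00032557,  0.0015433 ]), 'joint_efforts': array([ 5.42688241e-06, -4.58942163e+01,  2.08772672e-01, -1.65744442e+01,
       -6.11325935e-02,  2.03677331e-02,  2.37810063e-04]), 'eef_pos': array([ 0.16367729, -0.62825798,  0.21749866]), 'eef_rot': array([-1.55480863,  1.56827358,  1.84171362]), 'force': array([ 0.26136607, -0.10795474, -0.75236473]), 'ft_torque': array([ 0.05419964, -0.00107313, -0.00264393]), 'grip_width': 0.9994550161205176}
scene {'vfov': 56.928, 'cx': 276.8548, 'cy': 212.4604, 'k1': -0.0032, 'R': [[0.6314, 0.7753, -0.0144], [0.6101, -0.5081, -0.608], [-0.4787, 0.3751, -0.7938]], 't': [-0.4175, -0.2326, 1.3721]} [ 1.06237352 -0.3091975   0.94179973]
top {'vfov': 53.0722, 'cx': 283.6664, 'cy': 202.1579, 'k1': 0.0219, 'R': [[0.0235, -0.9997, 0.0097], [-0.9894, -0.0247, -0.1434], [0.1436, -0.0062, -0.9896]], 't': [0.0617, 0.5705, 1.0729]} [0.40889199 0.08248497 1.1429968 ]
```

View pics/scene0.png

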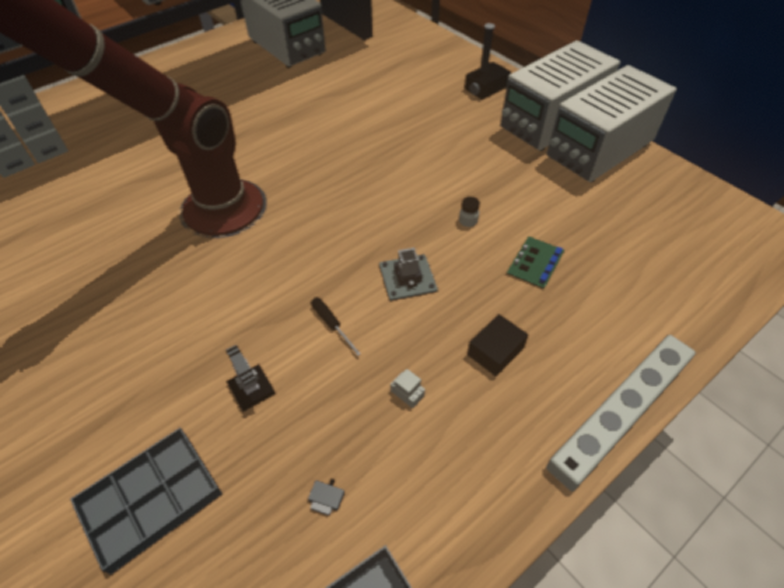

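View pics/top0.png

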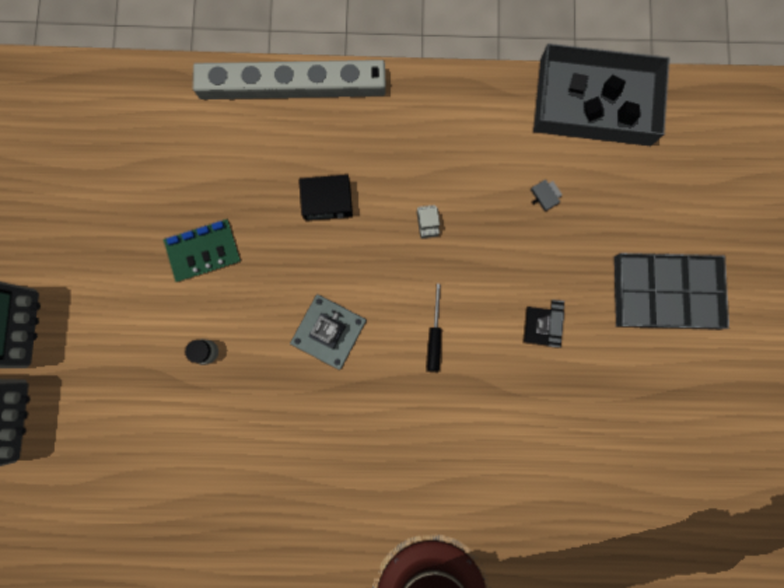

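The scene view shows the stand at about (407,275) and the block with the post at (248,380). In the top view they are at (328,330) and (545,325), both in 1.4x pixels. Next I'll look at enlarged crops.

Run:
```python
from h import *
t=load('top')['color'][:,:,::-1]; s=load('scene')['color'][:,:,::-1]
def cr(im,x,y,w=66,h=50): return cv2.resize(im[y:y+h,x:x+w],None,fx=6,fy=6,interpolation=cv2.INTER_CUBIC)
a=np.vstack([np.hstack([cr(t,202,207,66,60)[:,:],cr(t,360,207,66,50) if 0 else cr(t,360,205,66,60)]),np.hstack([cr(s,262,172,66,40),cr(s,150,245,66,40)])])
cv2.imwrite('pics/crops.png',a); print(a.shape)
```

```text
(600, 792, 3)
```

View pics/crops.png

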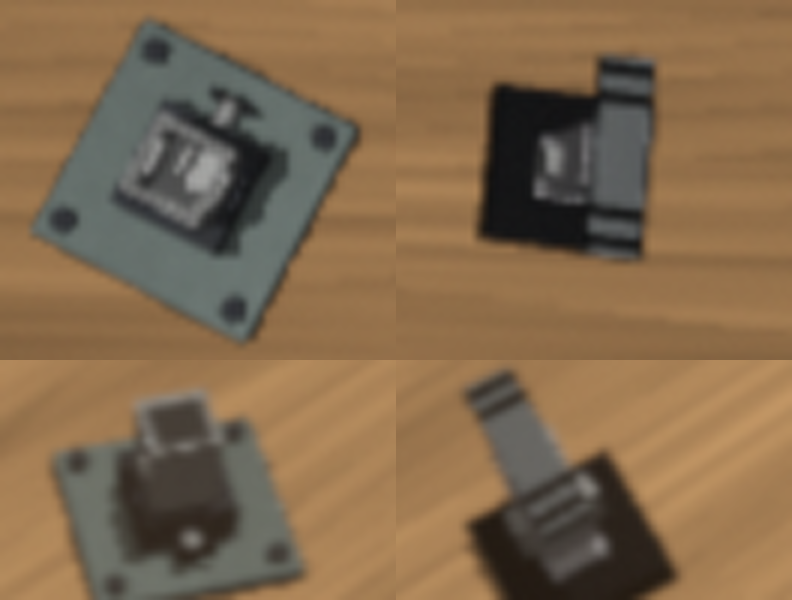

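Run:
```python
from h import *
t=load('top'); s=load('scene')
def T(x,y,z): return onz(t,202+(x+.5)/6-.5,207+(y+.5)/6-.5,z)
def T2(x,y,z): return onz(t,360+(x-396+.5)/6-.5,205+(y+.5)/6-.5,z)
def S2(x,y,z): return onz(s,150+(x-396+.5)/6-.5,245+(y-360+.5)/6-.5,z)
def S1(x,y,z): return onz(s,262+(x+.5)/6-.5,172+(y-360+.5)/6-.5,z)
P=np.array([T(*p,.01) for p in [(148,20),(358,127),(250,342),(33,232)]]); print('plate',P.round(4),P.mean(0))
for i in range(4):
    d=P[(i+1)%4]-P[i]; print(np.linalg.norm(d),np.degrees(np.arctan2(d[1],d[0])))
Q=np.array([S1(*p,.01) for p in [(52,455),(250,420),(303,575)]]); print('plate scene',Q.round(4), (Q[0]+Q[2])/2)
B=np.array([T2(*p,.016) for p in [(494,86),(480,238)]]); print('block left edge',B.round(4))
zt=.004+.095
B=np.array([T2(*p,zt) for p in [(597,57),(655,57),(642,260),(587,250)]]); print('bar',B.round(4),B.mean(0))
for i in range(4):
    d=B[(i+1)%4]-B[i]; print(np.linalg.norm(d),np.degrees(np.arctan2(d[1],d[0])))
B=np.array([S2(*p,zt) for p in [(464,390),(515,370)]]); print('bar end scene',B.round(4))
B=np.array([S2(*p,.016) for p in [(468,524),(606,452),(678,578)]]); print('block scene',B.round(4),(B[0]+B[2])/2)
# tube rim: centre in top at (185,168)?, scene (175,424)
for z in(.07,.08,.09): print(z,T(182,168,z).round(4),S1(176,425,z).round(4))
```

```text
plate [[0.5482 0.2304 0.01  ]
 [0.5021 0.1341 0.01  ]
 [0.4054 0.179  0.01  ]
 [0.4517 0.2774 0.01  ]] [0.47683887 0.20524466 0.01      ]
0.10675477384480463 -115.58720986780884
0.10653104811465605 155.08955606602228
0.10876647269277752 64.81698792461803
0.1072935385789195 -25.988093528595385
plate scene [[0.409  0.1785 0.01  ]
 [0.4578 0.2757 0.01  ]
 [0.5544 0.2261 0.01  ]] [0.48168016 0.20228754 0.01      ]
block left edge [[ 0.533  -0.1743  0.016 ]
 [ 0.4648 -0.1675  0.016 ]]
bar [[ 0.5371 -0.1984  0.099 ]
 [ 0.5377 -0.2226  0.099 ]
 [ 0.4533 -0.2157  0.099 ]
 [ 0.4569 -0.1931  0.099 ]] [ 0.49622113 -0.20743513  0.099     ]
0.024163935144977805 -88.56915551418044
0.0846184212312015 175.34846827987587
0.022855507624107426 81.10926302882112
0.08037804817664637 -3.771204705997077
bar end scene [[ 0.4567 -0.2155  0.099 ]
 [ 0.4618 -0.1935  0.099 ]]
block scene [[ 0.4616 -0.2397  0.016 ]
 [ 0.469  -0.1721  0.016 ]
 [ 0.5453 -0.1808  0.016 ]] [ 0.50344602 -0.21023993  0.016     ]
0.07 [0.4779 0.2054 0.07  ] [0.4754 0.2073 0.07  ]
0.08 [0.4773 0.2043 0.08  ] [0.4821 0.2014 0.08  ]
0.09 [0.4766 0.2032 0.09  ] [0.4889 0.1955 0.09  ]
```

Run:
```python
from h import *
t=load('top')['color'][:,:,::-1]; s=load('scene')['color'][:,:,::-1]
def cr(im,x,y): 
    a=im[y:y+30,x:x+28].astype(float)/255; a=np.clip(a*1.5,0,1)**.5
    return cv2.resize((a*255).astype(np.uint8),None,fx=14,fy=14,interpolation=cv2.INTER_CUBIC)
cv2.imwrite('pics/c2.png',np.hstack([cr(t,220,218),cr(s,278,175)]))
```

```text
(no output)
```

View pics/c2.png

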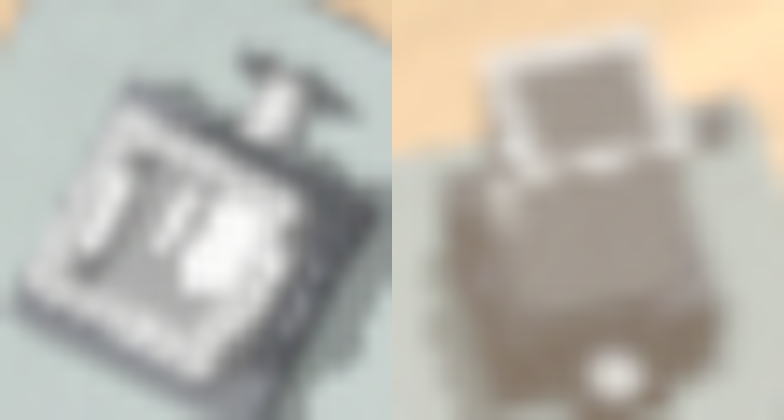

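```bash
cat >> h.py <<'E'
from scipy.spatial.transform import Rotation as Rn
def ty():
    R=Rn.from_euler('xyz',telemetry.get_obs()['eef_rot']).as_matrix(); return R
def go(pos,ydeg):
    """shift/rotvec in tool axes to reach pos, tool down, tool y along +-ydeg"""
    o=telemetry.get_obs(); R=ty(); best=None
    for a in (ydeg,ydeg+180):
        a=np.radians(a); y=np.array([np.cos(a),np.sin(a),0]); x=np.array([0,0,-1.]); D=np.column_stack([x,y,np.cross(x,y)])
        rv=Rn.from_matrix(R.T@D).as_rotvec(); print('  option rot',rv.round(4))
        if best is None or np.linalg.norm(rv)<np.linalg.norm(best): best=rv
    print('t',round(o['time_s'],2),'pos',o['eef_pos'].round(4),'ydir deg',np.degrees(np.arctan2(R[1,1],R[0,1])).round(2),'xaxis',R[:,0].round(4),'j',o['joint_pos'].round(2))
    print('SHIFT',(R.T@(np.array(pos)-o['eef_pos'])).round(4),'ROT',best.round(4),'F',o['force'].round(1),'w',o['grip_width'])
E
python3 - <<'E'
from h import *
t=load('top'); s=load('scene')
o1,d1=ray(t,231.2,234.7); o2,d2=ray(s,291.3,182)
A=np.column_stack([d1,-d2]); k=np.linalg.lstsq(A,o2-o1,rcond=None)[0]
print('rim',o1+k[0]*d1,o2+k[1]*d2)
go([.498,-.208,.16],85.5)
E
```

```text
rim [0.47732691 0.20681509 0.07380467] [0.47744665 0.20699977 0.07383381]
  option rot [-2.8082e+00 -3.2000e-03  7.0000e-04]
  option rot [0.3334 0.0005 0.0023]
t 0.1 pos [ 0.1636 -0.6283  0.2176] ydir deg -75.4 xaxis [-7.0e-04  2.2e-03 -1.0e+00] j [ 1.29  0.62 -0.01  1.42  0.01  1.1  -0.04]
SHIFT [ 0.0583 -0.3223 -0.4295] ROT [0.3334 0.0005 0.0023] F [ 0.  -0.2  0.4] w 1.0007676231417517
```

Call:
servo_tool(
  plan=[
    [0.02,-0.322,-0.43,0.333,0,0.002,0.093],
    [0.02,-0.322,-0.43,0.333,0,0.002,0.093],
    [0.02,-0.322,-0.43,0.333,0,0.002,0.093],
    [0.02,-0.322,-0.43,0.333,0,0.002,0.093],
    [0.02,-0.322,-0.43,0.333,0,0.002,0.093],
    [0.02,-0.322,-0.43,0.333,0,0.002,0.093],
    [0.02,-0.322,-0.43,0.333,0,0.002,0.093],
    [0.02,-0.322,-0.43,0.333,0,0.002,0.093],
    [0.02,-0.322,-0.43,0.333,0,0.002,0.093],
    [0.02,-0.322,-0.43,0.333,0,0.002,0.093],
  ],
)

```text
time_s: 0.93
eef_pos: [0.4241, -0.3015, 0.2029]
eef_rot: [1.428, 1.569, -1.792]
force: [0.6, -0.3, -0.8]
grip_width: 0.999
```

Run:
```python
from h import *
go([.498,-.208,.16],85.5)
```

```text
option rot [-3.1414e+00  2.5000e-03  4.0000e-04]
  option rot [ 0.0002  0.0002 -0.0016]
t 0.93 pos [ 0.4241 -0.3015  0.2029] ydir deg -94.49 xaxis [-3.0e-04 -1.6e-03 -1.0e+00] j [ 0.55  0.43  0.04  1.82 -0.02  0.89 -1.05]
SHIFT [ 0.0427 -0.0991 -0.0664] ROT [ 0.0002  0.0002 -0.0016] F [ 0.6 -0.3 -0.8] w 0.998696110193628
```

Call:
servo_tool(
  plan=[
    [0.043,-0.099,-0.067,0,0,-0.0016,0.093],
    [0.043,-0.099,-0.067,0,0,-0.0016,0.093],
    [0.043,-0.099,-0.067,0,0,-0.0016,0.093],
    [0.043,-0.099,-0.067,0,0,-0.0016,0.093],
    [0.043,-0.099,-0.067,0,0,-0.0016,0.093],
    [0.043,-0.099,-0.067,0,0,-0.0016,0.093],
  ],
)

```text
time_s: 1.43
eef_pos: [0.4974, -0.2104, 0.1596]
eef_rot: [0.645, 1.569, -2.575]
force: [-0.3, -0.3, -1.2]
grip_width: 1.003
```

Run:
```python
from h import *
go([.499,-.208,.043],85.5)
c=cap('scene'); a=c['color'][230:300,130:230,::-1]
d=cap('top'); b=d['color'][190:260,350:450,::-1]
cv2.imwrite('pics/c3.png',np.hstack([cv2.resize(i,None,fx=4,fy=4,interpolation=cv2.INTER_CUBIC) for i in(a,b)]))
```

```text
option rot [-3.141e+00  1.300e-03  1.700e-03]
  option rot [ 0.0006  0.0011 -0.0008]
t 1.43 pos [ 0.4974 -0.2104  0.1596] ydir deg -94.47 xaxis [-1.1e-03 -7.0e-04 -1.0e+00] j [ 0.34  0.51  0.03  1.82 -0.02  0.81 -1.27]
SHIFT [ 0.1166 -0.0026 -0.0015] ROT [ 0.0006  0.0011 -0.0008] F [-0.3 -0.3 -1.2] w 1.0027462272571799
```

View pics/c3.png

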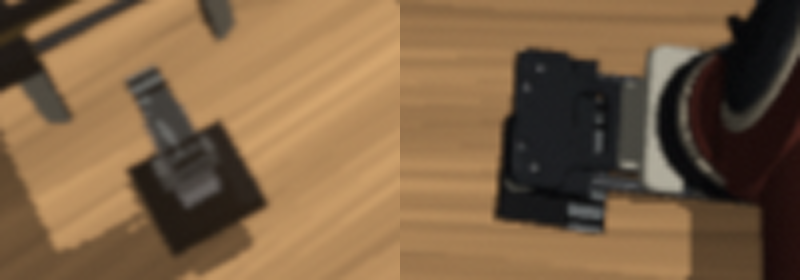

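The fingers straddle the post in the scene view, with the tips near (55,110) and (215,20) and the post at (185,160). I'll descend.

Call:
servo_tool(
  plan=[
    [0.03,-0.0025,-0.0015,0,0.001,0,0.093],
    [0.06,-0.0025,-0.0015,0,0.001,0,0.093],
    [0.09,-0.0025,-0.0015,0,0.001,0,0.093],
    [0.117,-0.0025,-0.0015,0,0.001,0,0.093],
    [0.117,-0.0025,-0.0015,0,0.001,0,0.093],
    [0.117,-0.0025,-0.0015,0,0.001,0,0.093],
  ],
)

```text
time_s: 2.03
eef_pos: [0.4983, -0.2091, 0.0426]
eef_rot: [0.348, 1.57, -2.875]
force: [-0.1, -0.5, 0.7]
grip_width: 0.998
```

Run:
```python
from h import *
go([.499,-.208,.043],85.5)
```

```text
option rot [ 3.1392e+00 -6.0000e-04 -1.8000e-03]
  option rot [-0.0024  0.0011 -0.0004]
t 2.03 pos [ 0.4983 -0.2091  0.0426] ydir deg -94.64 xaxis [-1.2e-03 -3.0e-04 -1.0e+00] j [ 0.35  0.69  0.02  1.92 -0.02  0.54 -1.28]
SHIFT [-0.0004 -0.0012 -0.0006] ROT [-0.0024  0.0011 -0.0004] F [-0.1 -0.5  0.7] w 0.9981671393158853
```

Call:
servo_tool(
  plan=[
    [0,-0.001,-0.0005,0,0.001,0,0.035],
    [0,-0.001,-0.0005,0,0.001,0,0.035],
    [0,-0.001,-0.0005,0,0.001,0,0.035],
    [0,-0.001,-0.0005,0,0.001,0,0.035],
    [0,-0.001,-0.0005,0,0.001,0,0.035],
    [0,-0.001,-0.0005,0,0.001,0,0.035],
    [0,-0.001,-0.0005,0,0.001,0,0.02],
    [0,-0.001,-0.0005,0,0.001,0,0.02],
    [0,-0.001,-0.0005,0,0.001,0,0.02],
    [0,-0.001,-0.0005,0,0.001,0,0.02],
  ],
  grip_force=30,
)

```text
time_s: 2.87
eef_pos: [0.5004, -0.2068, 0.043]
eef_rot: [3.007, 1.568, -0.212]
force: [-0.7, -0.1, 1.0]
grip_width: 0.334
```

Run:
```python
from h import *
go([.499,-.208,.043],85.5)
```

```text
option rot [-3.1413e+00  5.0000e-04 -3.8000e-03]
  option rot [ 0.0003 -0.0024 -0.0003]
t 2.87 pos [ 0.5004 -0.2068  0.043 ] ydir deg -94.48 xaxis [ 2.4e-03 -5.0e-04 -1.0e+00] j [ 0.34  0.69  0.02  1.92 -0.02  0.54 -1.28]
SHIFT [0.     0.0013 0.0013] ROT [ 0.0003 -0.0024 -0.0003] F [-0.7 -0.1  1. ] w 0.3337810201656973
```

Call:
servo_tool(
  plan=[
    [0,0,0,0,0,0,0.015],
    [0,0,0,0,0,0,0.015],
    [0,0,0,0,0,0,0.015],
    [0,0,0,0,0,0,0.015],
  ],
  grip_force=35,
)

```text
time_s: 3.2
eef_pos: [0.5003, -0.2076, 0.043]
eef_rot: [2.719, 1.568, -0.501]
force: [-0.3, -2.0, -0.3]
grip_width: 0.279
```

Run:
```python
from h import *
go([.499,-.208,.043],85.5)
```

```text
option rot [ 3.1413e+00 -2.0000e-03  4.4000e-03]
  option rot [-0.0003 -0.0028 -0.0013]
t 3.2 pos [ 0.5003 -0.2076  0.043 ] ydir deg -94.52 xaxis [ 0.0027 -0.0015 -1.    ] j [ 0.34  0.69  0.02  1.92 -0.02  0.54 -1.28]
SHIFT [0.     0.0005 0.0013] ROT [-0.0003 -0.0028 -0.0013] F [-0.3 -2.  -0.3] w 0.27862927325064707
```

Call:
servo_tool(
  plan=[
    [-0.005,0,0,0,0,0,0.015],
    [-0.01,0,0,0,0,0,0.015],
    [-0.018,0,0,0,0,0,0.015],
    [-0.04,0,0,0,0,0,0.015],
    [-0.07,0,0,0,0,0,0.015],
    [-0.11,0,0,0,0,0,0.015],
    [-0.11,0,0,0,0,0,0.015],
    [-0.11,0,0,0,0,0,0.015],
  ],
)

```text
time_s: 3.87
eef_pos: [0.5017, -0.2064, 0.1559]
eef_rot: [3.025, 1.563, -0.193]
force: [-1.0, 0.5, -1.8]
grip_width: 0.281
```

Run:
```python
from h import *
go([.478,.205,.155],64.5)
c=cap('scene'); save(c,'lift.png',(100,100,300,300),3)
```

```text
option rot [-2.7737e+00 -8.0000e-04 -1.1500e-02]
  option rot [ 0.3679 -0.0082  0.0006]
t 3.87 pos [ 0.5017 -0.2064  0.1559] ydir deg -94.42 xaxis [ 0.008  -0.0016 -1.    ] j [ 0.34  0.52  0.02  1.82 -0.02  0.79 -1.28]
SHIFT [ 1.000e-04 -4.083e-01  5.530e-02] ROT [ 0.3679 -0.0082  0.0006] F [-1.   0.5 -1.8] w 0.2812433502391594
```

View pics/lift.png

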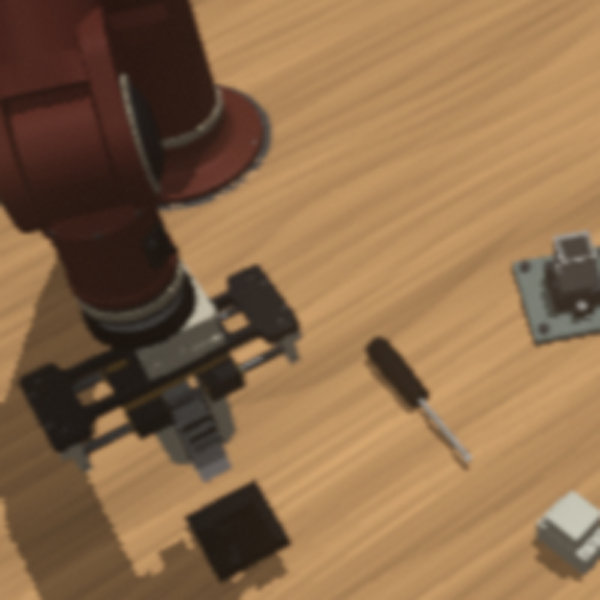

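Call:
servo_tool(
  plan=[
    [0,-0.408,0.055,0.368,-0.008,0,0.015],
    [0,-0.408,0.055,0.368,-0.008,0,0.015],
    [0,-0.408,0.055,0.368,-0.008,0,0.015],
    [0,-0.408,0.055,0.368,-0.008,0,0.015],
    [0,-0.408,0.055,0.368,-0.008,0,0.015],
    [0,-0.408,0.055,0.368,-0.008,0,0.015],
    [0,-0.408,0.055,0.368,-0.008,0,0.015],
    [0,-0.408,0.055,0.368,-0.008,0,0.015],
    [0,-0.408,0.055,0.368,-0.008,0,0.015],
    [0,-0.408,0.055,0.368,-0.008,0,0.015],
  ],
)

```text
time_s: 4.75
eef_pos: [0.4746, 0.2073, 0.1511]
eef_rot: [0.345, 1.561, 3.043]
force: [1.8, -0.5, -2.0]
grip_width: 0.279
```

Run:
```python
from h import *
go([.478,.205,.155],64.5)
```

```text
option rot [-3.1402  0.0052  0.0145]
  option rot [ 0.0013  0.0092 -0.0033]
t 4.75 pos [0.4746 0.2073 0.1511] ydir deg -115.42 xaxis [-0.0098  0.001  -1.    ] j [-0.54  0.5   0.13  1.88 -0.09  0.77 -2.37]
SHIFT [-0.0039  0.0006 -0.0041] ROT [ 0.0013  0.0092 -0.0033] F [ 1.8 -0.5 -2. ] w 0.27925328010775313
```

Call:
servo_tool(
  plan=[
    [-0.002,0.0005,-0.002,0,0,0,0.015],
    [-0.002,0.0005,-0.002,0,0,0,0.015],
    [-0.002,0.0005,-0.002,0,0,0,0.015],
    [-0.002,0.0005,-0.002,0,0,0,0.015],
  ],
)

```text
time_s: 5.08
eef_pos: [0.4781, 0.2009, 0.1538]
eef_rot: [0.512, 1.563, -3.079]
force: [-0.1, -0.8, -0.9]
grip_width: 0.279
```

Run:
```python
from h import *
go([.478,.205,.155],64.5)
c=cap('scene'); a=c['color'][140:220,240:330,::-1]
d=cap('top'); b=d['color'][195:275,190:280,::-1]
cv2.imwrite('pics/c4.png',np.hstack([cv2.resize(i,None,fx=4.4,fy=7,interpolation=cv2.INTER_CUBIC) if 0 else cv2.resize(i,None,fx=4.4,fy=4.4,interpolation=cv2.INTER_CUBIC) for i in(a,b)]))
```

```text
option rot [ 3.1377 -0.0059 -0.0105]
  option rot [-0.0039  0.0067 -0.0037]
t 5.08 pos [0.4781 0.2009 0.1538] ydir deg -115.72 xaxis [-7.6e-03 -5.0e-04 -1.0e+00] j [-0.53  0.5   0.13  1.88 -0.09  0.78 -2.37]
SHIFT [-0.0012 -0.0037  0.0019] ROT [-0.0039  0.0067 -0.0037] F [-0.1 -0.8 -0.9] w 0.27930560304487645
```

View pics/c4.png

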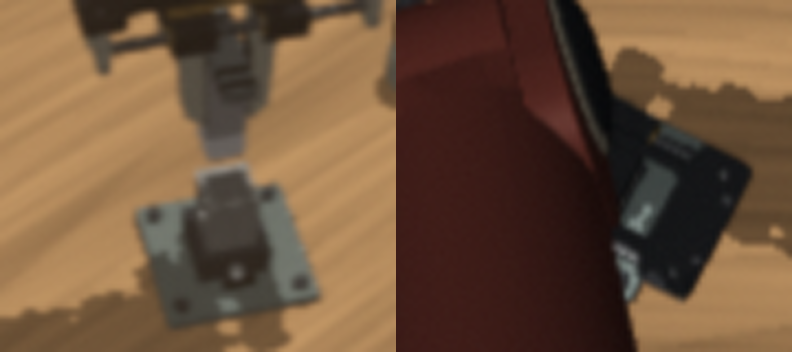

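Run:
```python
from h import *
c=cap('scene'); im=c['color'][150:210,265:320,::-1].astype(float)/255
im=(np.clip(im*1.4,0,1)**.6*255).astype(np.uint8)
cv2.imwrite('pics/c5.png',cv2.resize(im,None,fx=10,fy=10,interpolation=cv2.INTER_CUBIC))
```

```text
(no output)
```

View pics/c5.png

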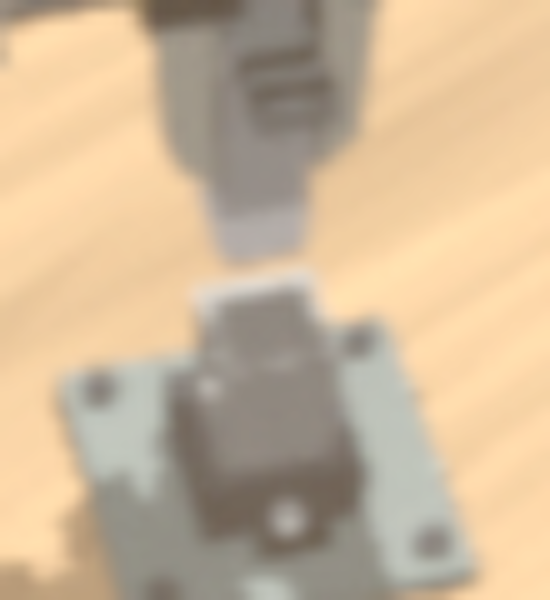

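Run:
```python
from h import *
c=cap('scene')
S=lambda x,y,z:onz(c,265+(x+.5)/10-.5,150+(y+.5)/10-.5,z)
a=np.radians(-25.5); X=np.array([np.cos(a),np.sin(a)]);Y=np.array([-X[1],X[0]])
o=telemetry.get_obs(); print(o['eef_pos'])
fz=.1540-.039
p=S(261,257,fz)[:2]-.010*X; print('post foot',p, 'rel TCP in stand axes',(p-o['eef_pos'][:2])@X,(p-o['eef_pos'][:2])@Y)
q=S(259,208,fz+.006)[:2]-.013*X; print('post at taper',q)
P=[S(*k,.01)[:2] for k in[(65,385),(390,320),(480,575)]]; m=(P[0]+P[2])/2; print('plate c',m,[np.linalg.norm(P[1]-P[i]) for i in(0,2)],[np.degrees(np.arctan2(*(P[1]-P[i])[::-1])) for i in (0,2)])
for z in(.07,.075,.08,.085,.09):
    r=[S(*k,z)[:2] for k in[(195,288),(310,272),(328,358)]]
    cc=(r[0]+r[2])/2; print(z,'rim c',cc,np.linalg.norm(r[0]-r[1]),np.linalg.norm(r[1]-r[2]),'rel foot X,Y',(cc-p)@X,(cc-p)@Y)
print('plate rel foot',(m-p)@X,(m-p)@Y)
```

```text
[0.47877012 0.20158221 0.1546051 ]
post foot [0.47498768 0.20240469] rel TCP in stand axes -0.003768062068020353 -0.0008860179504606639
post at taper [0.46134009 0.21213347]
plate c [0.48347098 0.20346038] [np.float64(0.1078370503060257), np.float64(0.10743220358560569)] [np.float64(65.0256022134089), np.float64(153.26311277406728)]
0.07 rim c [0.47305975 0.20823811] 0.03564632372963803 0.035213272836406594 rel foot X,Y -0.004251467364809533 0.004435163016551663
0.075 rim c [0.47643962 0.20527048] 0.035441882717982605 0.03501131548515287 rel foot X,Y 7.674976675429795e-05 0.003211695942106181
0.08 rim c [0.47981949 0.20230285] 0.03523744170632735 0.03480935813389902 rel foot X,Y 0.004404966898318151 0.001988228867660525
0.085 rim c [0.48319936 0.19933522] 0.03503300069467179 0.034607400782645244 rel foot X,Y 0.008733184029882032 0.0007647617932150671
0.09 rim c [0.48657923 0.1963676 ] 0.03482855968301647 0.03440544343139155 rel foot X,Y 0.013061401161445925 -0.0004587052812305391
plate rel foot 0.0072024168962497165 0.004605003922816049
```

Call:
servo_tool(
  plan=[
    [0,-0.0035,0.001,0,0.006,-0.003,0.015],
    [0,-0.0035,0.001,0,0.006,-0.003,0.015],
    [0,-0.0035,0.001,0,0.006,-0.003,0.015],
    [0.008,-0.0035,0.001,0,0.006,-0.003,0.015],
    [0.016,-0.0035,0.001,0,0.006,-0.003,0.015],
    [0.022,-0.0035,0.001,0,0.006,-0.003,0.015],
    [0.022,-0.0035,0.001,0,0.006,-0.003,0.015],
    [0.022,-0.0035,0.001,0,0.006,-0.003,0.015],
  ],
)

```text
time_s: 5.95
eef_pos: [0.4787, 0.2064, 0.1319]
eef_rot: [-0.709, 1.57, 1.986]
force: [0.5, 0.5, -0.7]
grip_width: 0.281
```

Run:
```python
from h import *
go([.479,.205,.125],64.5)
```

```text
option rot [ 3.1404e+00  9.0000e-04 -1.1000e-03]
  option rot [-0.0012  0.0007  0.0006]
t 5.95 pos [0.4787 0.2064 0.1319] ydir deg -115.57 xaxis [-4.e-04  8.e-04 -1.e+00] j [-0.53  0.53  0.12  1.9  -0.1   0.72 -2.37]
SHIFT [ 0.0069  0.0011 -0.0009] ROT [-0.0012  0.0007  0.0006] F [ 0.5  0.5 -0.7] w 0.28055511020641377
```

Call:
servo_tool(
  plan=[
    [0.002,0,0,0,0,0,0.015],
    [0.004,0,0,0,0,0,0.015],
    [0.006,0,0,0,0,0,0.015],
    [0.008,0,0,0,0,0,0.015],
    [0.008,0,0,0,0,0,0.015],
  ],
)

```text
time_s: 6.37
eef_pos: [0.4789, 0.2066, 0.1244]
eef_rot: [-1.604, 1.569, 1.091]
force: [-0.5, -0.1, -1.4]
grip_width: 0.277
```

Call:
servo_tool(
  plan=[
    [0.001,0,0,0,0,0,0.015],
    [0.002,0,0,0,0,0,0.015],
    [0.003,0,0,0,0,0,0.015],
    [0.004,0,0,0,0,0,0.015],
    [0.004,0,0,0,0,0,0.015],
  ],
)

```text
time_s: 6.78
eef_pos: [0.4791, 0.2066, 0.1206]
eef_rot: [-1.708, 1.569, 0.988]
force: [0.1, 0.4, -1.4]
grip_width: 0.277
```

Call:
servo_tool(
  plan=[
    [0.001,0,0,0,0,0,0.015],
    [0.002,0,0,0,0,0,0.015],
    [0.003,0,0,0,0,0,0.015],
    [0.003,0,0,0,0,0,0.015],
  ],
)

```text
time_s: 7.12
eef_pos: [0.479, 0.2066, 0.1175]
eef_rot: [-1.667, 1.569, 1.028]
force: [-0.5, -0.8, -1.4]
grip_width: 0.28
```

Call:
servo_tool(
  plan=[
    [0.001,0.0005,0,0,0,0,0.015],
    [0.002,0.0005,0,0,0,0,0.015],
    [0.003,0.0005,0,0,0,0,0.015],
    [0.003,0.0005,0,0,0,0,0.015],
  ],
)

```text
time_s: 7.45
eef_pos: [0.4788, 0.2062, 0.1145]
eef_rot: [-1.668, 1.569, 1.028]
force: [-0.6, -0.2, -1.5]
grip_width: 0.274
```

Call:
servo_tool(
  plan=[
    [0.001,0,0,0,0,0,0.015],
    [0.002,0,0,0,0,0,0.015],
    [0.003,0,0,0,0,0,0.015],
    [0.003,0,0,0,0,0,0.015],
  ],
)

```text
time_s: 7.78
eef_pos: [0.4789, 0.2062, 0.1115]
eef_rot: [-1.746, 1.569, 0.949]
force: [0.2, -0.0, -0.7]
grip_width: 0.277
```

Call:
servo_tool(
  plan=[
    [0.001,0,0,0,0,0,0.015],
    [0.002,0,0,0,0,0,0.015],
    [0.003,0,0,0,0,0,0.015],
    [0.003,0,0,0,0,0,0.015],
  ],
)

```text
time_s: 8.12
eef_pos: [0.4799, 0.2061, 0.109]
eef_rot: [-2.168, 1.567, 0.527]
force: [2.1, -0.3, 0.0]
grip_width: 0.277
```

Call:
servo_tool(
  plan=[
    [0,0,-0.0015,0,0,0,0.015],
    [0,0,-0.0015,0,0,0,0.015],
    [0.001,0,-0.0015,0,0,0,0.015],
    [0.002,0,-0.0015,0,0,0,0.015],
    [0.002,0,-0.0015,0,0,0,0.015],
  ],
)

```text
time_s: 8.53
eef_pos: [0.4801, 0.2056, 0.1064]
eef_rot: [-1.585, 1.569, 1.111]
force: [1.8, -0.3, -1.6]
grip_width: 0.277
```

```bash
cat > st.py <<'E'
from h import *
o=telemetry.get_obs(); a=np.radians(-25.5); X=np.array([np.cos(a),np.sin(a),0]);Y=np.array([-X[1],X[0],0]); R=ty()
print('F stand XYZ',(o['force']@X).round(1),(o['force']@Y).round(1),o['force'][2].round(1),'pos',o['eef_pos'].round(4),'tilt XY',(R[:,0]@X).round(4),(R[:,0]@Y).round(4),'M',(o['ft_torque']@X).round(2),(o['ft_torque']@Y).round(2),'w mm',(o['grip_width']*93).round(1))
E
python3 st.py
```

```text
Traceback (most recent call last):
  File "st.py", line 3, in <module>
    print('F stand XYZ',(o['force']@X).round(1),(o['force']@Y).round(1),o['force'][2].round(1),'pos',o['eef_pos'].round(4),'tilt XY',(R[:,0]@X).round(4),(R[:,0]@Y).round(4),'M',(o['ft_torque']@X).round(2),(o['ft_torque']@Y).round(2),'w mm',(o['grip_width']*93).round(1))
                                                                                                                                                                                                                                                ^^^^^^^^^^^^^^^^^^^^^^^^^^
AttributeError: 'float' object has no attribute 'round'
```

Call:
servo_tool(
  plan=[
    [0.001,0,-0.001,0,0,0,0.015],
    [0.002,0,-0.001,0,0,0,0.015],
    [0.003,0,-0.001,0,0,0,0.015],
    [0.003,0,-0.001,0,0,0,0.015],
  ],
)

```text
time_s: 8.87
eef_pos: [0.4809, 0.2051, 0.1034]
eef_rot: [-1.457, 1.569, 1.238]
force: [-0.4, 0.6, -1.4]
grip_width: 0.277
```

```bash
sed -i "s/(o\['grip_width'\]\*93).round(1)/round(o['grip_width']*93,1)/" st.py; python3 st.py
```

```text
F stand XYZ -0.6 0.4 -1.4 pos [0.4809 0.2051 0.1034] tilt XY -0.0002 0.0015 M 0.04 0.03 w mm 25.8
```

Call:
servo_tool(
  plan=[
    [0.0015,0,0,0,0,0,0.015],
    [0.003,0,0,0,0,0,0.015],
    [0.0045,0,0,0,0,0,0.015],
    [0.006,0,0,0,0,0,0.015],
    [0.0075,0,0,0,0,0,0.015],
    [0.008,0,0,0,0,0,0.015],
  ],
)

```text
time_s: 9.37
eef_pos: [0.4811, 0.2051, 0.0954]
eef_rot: [-1.647, 1.569, 1.048]
force: [0.0, 0.6, -1.0]
grip_width: 0.279
```

```bash
python3 st.py
```

```text
F stand XYZ -0.2 0.5 -1.0 pos [0.4811 0.2051 0.0954] tilt XY 0.0001 0.0017 M 0.1 0.06 w mm 26.0
```

Call:
servo_tool(
  plan=[
    [0.0015,0,0,0,0,0,0.015],
    [0.003,0,0,0,0,0,0.015],
    [0.0045,0,0,0,0,0,0.015],
    [0.006,0,0,0,0,0,0.015],
    [0.0075,0,0,0,0,0,0.015],
    [0.009,0,0,0,0,0,0.015],
  ],
)

```text
time_s: 9.87
eef_pos: [0.4813, 0.2052, 0.0866]
eef_rot: [-1.792, 1.569, 0.903]
force: [0.0, -0.6, -0.8]
grip_width: 0.278
```

Call:
servo_tool(
  plan=[
    [0.001,0,0,0,0,0,0.015],
    [0.002,0,0,0,0,0,0.015],
    [0.003,0,0,0,0,0,0.015],
    [0.004,0,0,0,0,0,0.015],
  ],
)

```text
time_s: 10.2
eef_pos: [0.4813, 0.2052, 0.0827]
eef_rot: [-1.822, 1.569, 0.873]
force: [0.7, -0.0, -0.7]
grip_width: 0.276
```

```bash
python3 st.py
```

```text
F stand XYZ 0.7 0.3 -0.7 pos [0.4813 0.2052 0.0827] tilt XY 0.0006 0.0022 M 0.07 0.1 w mm 25.7
```

Call:
servo_tool(
  plan=[
    [0.001,0,0,0,0,0,0.015],
    [0.002,0,0,0,0,0,0.015],
    [0.003,0,0,0,0,0,0.015],
    [0.003,0,0,0,0,0,0.015],
  ],
)

```text
time_s: 10.53
eef_pos: [0.4811, 0.2052, 0.0795]
eef_rot: [-1.662, 1.569, 1.033]
force: [0.8, 0.3, -1.3]
grip_width: 0.282
```

Call:
servo_tool(
  plan=[
    [0.0005,0,0,0,0,0,0.015],
    [0.001,0,0,0,0,0,0.015],
    [0.0015,0,0,0,0,0,0.015],
    [0.0015,0,0,0,0,0,0.015],
  ],
)

```text
time_s: 10.87
eef_pos: [0.4813, 0.2052, 0.0784]
eef_rot: [-1.802, 1.569, 0.894]
force: [1.4, -0.2, -0.2]
grip_width: 0.285
```

```bash
python3 st.py
```

```text
F stand XYZ 1.3 0.5 -0.2 pos [0.4813 0.2052 0.0784] tilt XY 0.0005 0.0022 M -0.0 0.0 w mm 26.5
```

Call:
servo_tool(
  plan=[
    [0.0005,0,0,0,0,0,0.015],
    [0.001,0,0,0,0,0,0.015],
    [0.0015,0,0,0,0,0,0.015],
    [0.0015,0,0,0,0,0,0.015],
  ],
)

```text
time_s: 11.2
eef_pos: [0.4814, 0.2053, 0.0782]
eef_rot: [-1.819, 1.568, 0.876]
force: [-1.6, -0.6, 11.0]
grip_width: 0.284
```

Call:
servo_tool(
  plan=[
    [0.0005,0,0,0,0,0,0.015],
    [0.001,0,0,0,0,0,0.015],
    [0.0015,0,0,0,0,0,0.015],
    [0.0015,0,0,0,0,0,0.015],
  ],
)

```text
time_s: 11.53
eef_pos: [0.4814, 0.2052, 0.078]
eef_rot: [-1.794, 1.567, 0.901]
force: [-5.2, -1.7, 19.0]
grip_width: 0.277
```

```bash
python3 st.py
```

```text
F stand XYZ -4.0 -3.7 19.0 pos [0.4814 0.2052 0.078 ] tilt XY 0.0007 0.0032 M -0.9 0.85 w mm 25.8
```

Call:
servo_tool(
  plan=[
    [-0.004,0,0,0,0,0,0.015],
    [-0.004,0,0,0,0,0,0.015],
    [-0.004,0,0,0,0,0,0.015],
  ],
)

```text
time_s: 11.78
eef_pos: [0.4814, 0.2052, 0.0792]
eef_rot: [-1.888, 1.568, 0.807]
force: [-0.2, -0.1, -1.5]
grip_width: 0.277
```

```bash
python3 st.py
```

```text
F stand XYZ -0.2 -0.2 -1.5 pos [0.4814 0.2052 0.0792] tilt XY 0.0008 0.0024 M 0.07 0.07 w mm 25.8
```

Call:
servo_tool(
  plan=[
    [0,0,0,0,0,0,0.03],
    [0,0,0,0,0,0,0.035],
    [0,0,0,0,0,0,0.06],
    [0,0,0,0,0,0,0.06],
    [0,0,0,0,0,0,0.06],
    [0,0,0,0,0,0,0.06],
    [-0.02,0,0,0,0,0,0.06],
    [-0.05,0,0,0,0,0,0.06],
    [-0.085,0,0,0,0,0,0.06],
    [-0.085,0,0,0,0,0,0.06],
  ],
)

```text
time_s: 12.62
eef_pos: [0.4852, 0.2066, 0.1701]
eef_rot: [-2.202, 1.556, 0.493]
force: [0.6, -0.6, 0.3]
grip_width: 0.645
```

Call:
servo_tool(
  plan=[
    [0,0,0,0,0,0,0.0],
    [0,0,0,0,0,0,0.0],
    [0,0,0,0,0,0,0],
    [0,0,0,0,0,0,0],
    [0,0,0,0,0,0,0],
    [0,0,0,0,0,0,0],
    [0,0,0,0,0,0,0],
    [0,0,0,0,0,0,0],
  ],
)

```text
time_s: 13.28
eef_pos: [0.4811, 0.205, 0.164]
eef_rot: [-1.652, 1.569, 1.044]
force: [0.1, -0.5, 0.2]
grip_width: 0.12
```

```bash
python3 st.py
python3 - <<'E'
from h import *
c=cap('scene'); save(c,'rel.png',(240,120,340,220),5)
go([.481,.205,.15],64.5)
E
```

```text
F stand XYZ 0.3 -0.4 0.2 pos [0.4811 0.205  0.164 ] tilt XY 0.0001 0.0017 M 0.03 0.02 w mm 11.2
  option rot [3.1405e+00 2.8000e-03 5.0000e-04]
  option rot [-0.0011 -0.0003  0.0018]
t 13.33 pos [0.4811 0.205  0.1641] ydir deg -115.56 xaxis [ 0.001   0.0015 -1.    ] j [-0.53  0.49  0.13  1.86 -0.09  0.8  -2.37]
SHIFT [0.0141 0.0001 0.0001] ROT [-0.0011 -0.0003  0.0018] F [ 0.3 -0.8  0.2] w 0.07508230586698135
```

View pics/rel.png

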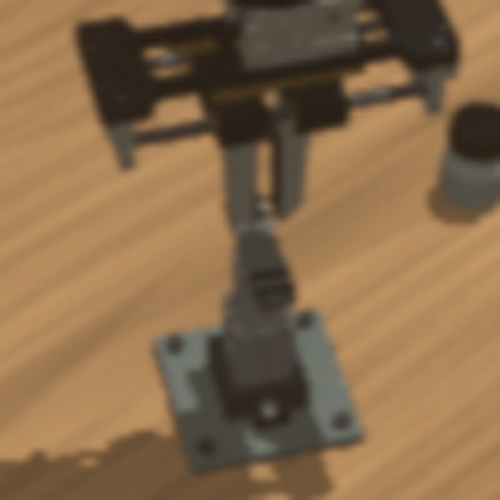

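The post stands upright in the tube at about (265,300), released and held by the rim. The fingers are just above its top bar. I'll press down in small steps.

Call:
servo_tool(
  plan=[
    [0.005,0,0,0,0,0,0],
    [0.01,0,0,0,0,0,0],
    [0.015,0,0,0,0,0,0],
    [0.02,0,0,0,0,0,0],
    [0.024,0,0,0,0,0,0],
    [0.024,0,0,0,0,0,0],
  ],
)

```text
time_s: 13.83
eef_pos: [0.4805, 0.2048, 0.1391]
eef_rot: [-0.282, 1.57, 2.413]
force: [-0.2, -0.6, 0.0]
grip_width: 0.008
```

Call:
servo_tool(
  plan=[
    [0.001,0,0,0,0,0,0],
    [0.002,0,0,0,0,0,0],
    [0.003,0,0,0,0,0,0],
    [0.004,0,0,0,0,0,0],
  ],
)

```text
time_s: 14.17
eef_pos: [0.4814, 0.2052, 0.1364]
eef_rot: [-1.875, 1.568, 0.821]
force: [-0.0, -0.6, 0.6]
grip_width: 0.003
```

Call:
servo_tool(
  plan=[
    [0.001,0,0,0,0,0,0],
    [0.002,0,0,0,0,0,0],
    [0.003,0,0,0,0,0,0],
  ],
)

```text
time_s: 14.42
eef_pos: [0.482, 0.2055, 0.134]
eef_rot: [-2.017, 1.567, 0.678]
force: [0.2, -0.7, 4.7]
grip_width: 0.002
```

Call:
servo_tool(
  plan=[
    [0.001,0,0,0,0,0,0],
    [0.002,0,0,0,0,0,0],
    [0.003,0,0,0,0,0,0],
    [0.004,0,0,0,0,0,0],
  ],
)

```text
time_s: 14.75
eef_pos: [0.4814, 0.2052, 0.1294]
eef_rot: [-1.904, 1.568, 0.791]
force: [-0.5, 1.0, 4.2]
grip_width: 0.008
```

Call:
servo_tool(
  plan=[
    [0.001,0,0,0,0,0,0],
    [0.002,0,0,0,0,0,0],
    [0.003,0,0,0,0,0,0],
    [0.004,0,0,0,0,0,0],
  ],
)

```text
time_s: 15.08
eef_pos: [0.4813, 0.2051, 0.1251]
eef_rot: [-1.828, 1.569, 0.867]
force: [0.3, -0.6, 5.4]
grip_width: 0.002
```

Call:
servo_tool(
  plan=[
    [0.001,0,0,0,0,0,0],
    [0.002,0,0,0,0,0,0],
    [0.003,0,0,0,0,0,0],
  ],
)

```text
time_s: 15.33
eef_pos: [0.4812, 0.2052, 0.1221]
eef_rot: [-1.796, 1.569, 0.9]
force: [0.2, -0.2, 5.8]
grip_width: 0.007
```

Call:
servo_tool(
  plan=[
    [0.001,0,0,0,0,0,0],
    [0.002,0,0,0,0,0,0],
    [0.002,0,0,0,0,0,0],
  ],
)

```text
time_s: 15.58
eef_pos: [0.481, 0.205, 0.1199]
eef_rot: [-1.661, 1.569, 1.034]
force: [0.4, -0.1, 2.7]
grip_width: 0.007
```

Call:
servo_tool(
  plan=[
    [0.0007,0,0,0,0,0,0],
    [0.0015,0,0,0,0,0,0],
    [0.0015,0,0,0,0,0,0],
  ],
)

```text
time_s: 15.83
eef_pos: [0.4803, 0.2048, 0.1179]
eef_rot: [-0.237, 1.57, 2.458]
force: [-0.8, -0.2, -0.4]
grip_width: 0.006
```

Call:
servo_tool(
  plan=[
    [0.0007,0,0,0,0,0,0],
    [0.0015,0,0,0,0,0,0],
    [0.0015,0,0,0,0,0,0],
  ],
)

```text
time_s: 16.08
eef_pos: [0.4816, 0.2056, 0.1175]
eef_rot: [-1.862, 1.567, 0.834]
force: [-0.4, 1.0, 3.6]
grip_width: 0.005
```

Call:
servo_tool(
  plan=[
    [0.0005,0,0,0,0,0,0],
    [0.001,0,0,0,0,0,0],
    [0.001,0,0,0,0,0,0],
  ],
)

```text
time_s: 16.33
eef_pos: [0.4822, 0.206, 0.1174]
eef_rot: [-1.955, 1.566, 0.741]
force: [-0.3, 1.6, 8.0]
grip_width: 0.001
```

Call:
servo_tool(
  plan=[
    [0.0005,0,0,0,0,0,0],
    [0.001,0,0,0,0,0,0],
    [0.001,0,0,0,0,0,0],
  ],
)

```text
time_s: 16.58
eef_pos: [0.4825, 0.2062, 0.1173]
eef_rot: [-1.955, 1.565, 0.74]
force: [-2.0, 0.1, 14.0]
grip_width: 0.006
```

The sharp rise at TCP z ≈ 0.117 is the floor, matching the predicted 0.117. I'll retreat and look.

Call:
servo_tool(
  plan=[
    [-0.005,0,0,0,0,0,0],
    [-0.03,0,0,0,0,0,0],
    [-0.07,0,0,0,0,0,0],
    [-0.11,0,0,0,0,0,0],
    [-0.15,0,0,0,0,0,0],
    [-0.15,0,0,0,0,0,0],
  ],
)

```text
time_s: 17.08
eef_pos: [0.4851, 0.2061, 0.2726]
eef_rot: [-2.215, 1.554, 0.48]
force: [1.3, 0.6, 0.3]
grip_width: 0.004
```

Call:
servo_tool(
  plan=[
    [0,0.04,0,0,0,0,0],
    [0,0.08,0,0,0,0,0],
    [0,0.12,0,0,0,0,0],
    [0,0.16,0,0,0,0,0],
    [0,0.2,0,0,0,0,0],
    [0,0.2,0,0,0,0,0],
    [0,0.2,0,0,0,0,0],
  ],
)

```text
time_s: 17.67
eef_pos: [0.3934, 0.0225, 0.2645]
eef_rot: [-1.3, 1.569, 1.39]
force: [0.7, 0.6, -0.5]
grip_width: 0.005
```

Run:
```python
from h import *
t=cap('top')['color'][:,:,::-1]; s=cap('scene')['color'][:,:,::-1]
def cr(im,x,y):
    a=im[y:y+50,x:x+40].astype(float)/255; a=np.clip(a*1.4,0,1)**.6
    return cv2.resize((a*255).astype(np.uint8),None,fx=10,fy=10,interpolation=cv2.INTER_CUBIC)
cv2.imwrite('pics/fin.png',np.hstack([cr(t,212,208),cr(s,272,160)]))
o=telemetry.get_obs();print(o['eef_pos'],o['force'])
```

```text
[0.39484776 0.025212   0.26457331] [0.01668358 0.72401163 0.632776  ]
```

View pics/fin.png

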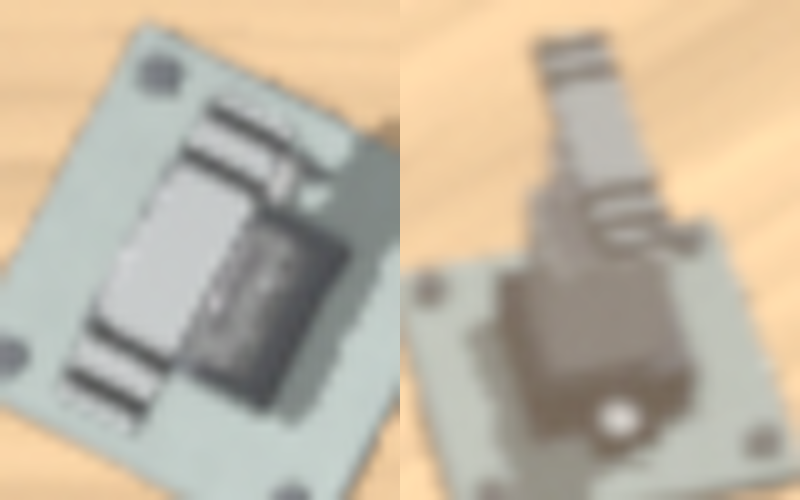

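```bash
python3 -c "
from rig import ticket; print(ticket.close_job())"
```

```text
the job is handed in; nothing more can be done
None
```

The post is in the stand's socket, pressed down to the floor and released, and I handed the job in at about 18 s of the 64 s allowed.

**How it went:**
- **Lift:** I gripped the post along y with both buttons flush (opening about 26 mm) and lifted it out of the parking block.
- **Entry:** I turned it to the stand's angle, about -25.5°, and lowered it into the socket. I moved it about 2.5 mm sideways when I felt contact on the lead-in.
- **Rim by feel:** The fingertips met the rim at about 78 mm above the bench, so the floor is at about 22 mm. The tube then covered the lower part of the buttons, and I let go.
- **Press home:** I pressed on the top bar with closed fingers. Sliding took about 4–6 N, and the force dropped to zero just above the floor. It then rose sharply at a tool height of 117.3 mm, against a predicted 117 mm.
- **Forces:** The highest reading was 19 N, when the fingertips touched the rim. The limit is 35 N.

**Last checks:**
- The final images show the post upright, lined up with the stand, and the arm clear of everything. I didn't measure the bystanders' positions again at the end.
- The buttons stick out of the tube by only about 1 pixel, so I couldn't see them. That they popped out rests on the force drop and the seated height.
- The two cameras disagreed by about 6 mm in x on absolute positions, so I used relative offsets and feel instead.

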